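# Count couplings into the tin and hold its lid over it

### The arm

A 7-joint arm with a two-finger parallel gripper is mounted at the origin on the work surface. World frame = base frame: x ahead of the robot, y to its left, z up, the work surface at z = 0. Lengths are in m, angles in rad, forces in N, time in s.
With the tool pointing down it reaches from about 0.4 to 0.875 m from the base axis. Payload 19.3 kg.
Tool frame: the origin (TCP) lies on the centre line of the jaws, within the pads' length; the fingertips stand 25 mm ahead of it and the grasp point (between the pads) lies 6 mm ahead of it (robot.finger_overhang is the z of the fingertips in the tool frame, in m); z points along the fingers, y is the line along which they close (so a half turn about z gives the same grasp; the last joint's range is limited). The gripper opens to 85 mm and grips with 20 to 120 N. Pads are 22 mm wide; open, the fingers measure 114 mm over their backs; the gripper's body (76 mm by 85 mm) begins 54 mm behind the grasp point. The pads swing forward as they close: fully open they stand 13 mm farther back than shut.
Start: joints at [1.054, 0.521, -0.036, 1.599, 0.021, 1.021, -0.113], TCP at [0.27, -0.564, 0.256] pointing down, gripper open.
Joint ranges: [-2.91, 2.91], [-0.3, 2.13], [-1.5, 1.42], [0.17, 2.43], [-1.26, 4.41], [0.16, 1.93], [-2.52, 2.52]. Speed limits (rad/s): [1.89, 1.89, 2.39, 2.39, 3.01, 3.01, 3.01].

### API

Orientations are given as a 3x3 rotation matrix whose columns are the frame's x, y, z axes.
In Python, from workcell import robot gives the robot as it stands.
- The arm moves only by the tool servo_tool, never from a script. Its argument "targets" is a list of rows, each an object with "rotation": the turn, a rotation vector about the world's x, y, z in a scale on which 1.0 is 90 degrees, a list of three; "slide": the shift along the world's x, y, z in normalised numbers (1 is 100 cm), a list of three; "jaw": the finger opening in cm, from 0 to 8.54. In form: [{"rotation": [ax, ay, az], "slide": [x, y, z], "jaw": jaw}, ...]. A call has 1 to 20 rows; each row is the pose to reach, as a shift and turn from the pose commanded when the call began; what a row does not reach only later rows make up. A row lasts 1/8 s, in which the tool goes at most 62.5 mm and 10.7 degrees, less where a joint would pass 70% of its speed; a pose out of reach is approached as far as the arm can. A shift or turn number past 1, either way, is cut back to 1. A call with a gripper value outside its range is refused whole. The fingers move at their own pace and stop on an object; "grip_force" is the grip in N (left out, the last holds). Time passes only in rows, so rows that repeat a pose let the fingers close. It gives the time, the measured TCP pose, the force, the opening and the grip force at its end, in the units of the state.
- robot.state(): the state, without advancing time (a new reading comes with each control period).
- robot.snapshot(name): name is "scene" or "top" or "wrist"; returns the picture (480x640x3 uint8, blue, green, red); there is no depth.
- robot.get_calibration(name): a dict with "fx", "fy", "cx", "cy" (pixels), "R" (3x3) and "t" (3): a world point X has camera coordinates R X + t. Camera axes: x right, y down, z forward; pixel columns grow to the right and rows downward; lengths in m; the calibration is good to about 2 mm. The wrist camera is an equidistant fisheye: a pixel r from the principal point sees the ray r / f radians off the axis. A picture is of the moment at which its call begins: read the wrist's pose just before it. get_calibration takes no time and is no camera call; for the wrist camera it gives the pose at the moment of the call.
- robot.hand_in(): hands the job in; it is judged then, once.
The state is a dict: "clock": time; "q": joint angles; "joint_velocities": joint speeds; "joint_torque": joint torques, N m; "tcp_pos": TCP position; "eef_rot": TCP orientation; "ft_force": force on the tool from outside, world axes, zero at the start; "wrist_torque": the same for the moment, N m; "gripper_width": opening from 0.0 (shut) to 1.0 (fully open); "gripper_force": force on a finger pad.
Only numpy, scipy, OpenCV 4.12 (cv2) and the standard library are available. Lean on these libraries where they do the work, as an engineer would, in place of code of your own. Each camera call takes 0.05 s, during which the arm holds its last target. There are 200 camera calls.

### The job

Put exactly three of the four steel pipe couplings into the open metal tin and leave the fourth on the table. Then take the tin's lid by its black grip, lift it over the row of spray cans and finish still holding it level and still about 15 mm above the tin's rim, centred and turned to match the tin so that I could press it straight down; the lid must not touch the tin, nor come to rest on anything else. Do not shove or knock over the cans, the carton, the jar or the tin.

Things in the scene. Friction and masses are not known exactly. Their poses are not given: they have to be found in the camera images.
- tin: open rectangular galvanised tin standing loose on the table, 120 mm (its x) by 170 mm (its y) outside, 60 mm high, walls and floor 3 mm thick, 0.6 kg; origin at the centre of its underside, z up
- tin_rim (a point): centre of the tin's mouth, at rim height (60 mm above the tin's underside), axes as the tin's
- lid: galvanised lid of the tin, lying right way up, 130 mm (x) by 180 mm (y), about 0.25 kg; its down-turned skirt (11 mm deep, 3 mm thick) fits around the tin with 2 mm play; flat top at 14 mm; on it a black upright grip bar 14 mm thick (x), 80 mm long (y), from 14 to 46 mm above the skirt's lower edge. Origin: centre, at the skirt's lower edge, z up. Same after a half turn
- coupling1: one of four alike steel pipe couplings (short round tubes standing on end): 34 mm outside, 24 mm inside, 32 mm high, about 80 g; origin at the centre of its underside
- coupling2: one of four alike steel pipe couplings (short round tubes standing on end): 34 mm outside, 24 mm inside, 32 mm high, about 80 g; origin at the centre of its underside
- coupling3: one of four alike steel pipe couplings (short round tubes standing on end): 34 mm outside, 24 mm inside, 32 mm high, about 80 g; origin at the centre of its underside
- coupling4: one of four alike steel pipe couplings (short round tubes standing on end): 34 mm outside, 24 mm inside, 32 mm high, about 80 g; origin at the centre of its underside
- can1: one of four spray cans standing in a row between lid and tin: 53 mm across, 160 mm high, loose, 0.25 kg; origin at the centre of its underside
- can2: one of four spray cans standing in a row between lid and tin: 53 mm across, 160 mm high, loose, 0.25 kg; origin at the centre of its underside
- can3: one of four spray cans standing in a row between lid and tin: 53 mm across, 160 mm high, loose, 0.25 kg; origin at the centre of its underside
- can4: one of four spray cans standing in a row between lid and tin: 53 mm across, 160 mm high, loose, 0.25 kg; origin at the centre of its underside
- carton: cardboard carton beyond the lid, 70 mm (x) by 100 mm (y), 60 mm high; origin at the centre of its underside
- jar: closed jar beside the work, 56 mm across, 75 mm high; origin at the centre of its underside
Things that resemble listed ones, but are neither listed nor needed, are in the scene too. Leave any yellow look-alike of the coupling4 alone.

How it is judged:
By the outcome, as a careful person would: the job done as asked, in the order asked, and still so for the second after the job is handed in, while the arm keeps its last pose, push and grip.
It also fails if it takes over 72 s, if anything falls off the work surface, if the arm or the gripper's body presses on something with over 40 N, if the wrist force passes 120 N, or if a joint passes its speed limit or range.

## Working session

There is one attempt and no reset: what is moved stays moved. The work goes in short steps, Python scripts to look and compute and a tool call to move; the robot and the scene stay as the last step left them, time stands still between calls to the robot, and variables do not carry over. Pictures are saved under pics/ and viewed, at most 12 in all, crops included, and the job is handed in when it is done.

Besides the shell and the picture viewer there is one more tool, called after "Request:" by a JSON object that holds its "op" and its "data". servo_tool: Moves the arm, as the interface text tells. Its arguments: {"type":"object","properties":{"targets":{"type":"array"},"grip_force":{"type":"number"}},"required":["targets"]}

```bash
mkdir -p pics; ls
python3 - <<'E'
from workcell import robot
import cv2
for n in ("scene","top"):
    im=robot.snapshot(n); cv2.imwrite(f"pics/{n}0.png",im)
    c=robot.get_calibration(n); print(n,c)
s=robot.state(); print(s['clock'],s['tcp_pos'],s['eef_rot'])
print(robot.get_calibration('wrist'))
E
```

```text
pics
scene {'fx': 541.6182236325351, 'fy': 541.6182236325351, 'cx': 323.54435812342626, 'cy': 236.62933315788635, 'R': array([[ 0.59263699,  0.80546009, -0.0039305 ],
       [ 0.57259078, -0.42471968, -0.70125102],
       [-0.56649907,  0.41333672, -0.71290361]]), 't': array([-0.28513126, -0.30292964,  1.47809177])}
top {'fx': 514.329296933267, 'fy': 514.329296933267, 'cx': 326.89207460340634, 'cy': 239.59584303898717, 'R': array([[-0.02713096, -0.99940584,  0.02125742],
       [-0.99501328,  0.02495767, -0.09656963],
       [ 0.09598172, -0.02377144, -0.9950992 ]]), 't': array([-0.07039069,  0.58903374,  1.11268513])}
0.1 [ 0.26991605 -0.56343419  0.25580986] [[ 9.01838605e-01  4.32072780e-01 -4.92463475e-04]
 [ 4.32073052e-01 -9.01838228e-01  8.29473593e-04]
 [-8.57294262e-05 -9.60831505e-04 -9.99999535e-01]]
{'fx': 371.64829954431775, 'fy': 371.64829954431775, 'cx': 317.32346976855644, 'cy': 239.5354048921792, 'R': array([[ 4.33792868e-01, -9.01012140e-01, -9.33179761e-04],
       [-8.52212787e-01, -4.10634174e-01,  3.24211259e-01],
       [-2.92501476e-01, -1.39845264e-01, -9.45984243e-01]]), 't': array([-0.62568414, -0.04367825,  0.37988063])}
```

View pics/top0.png

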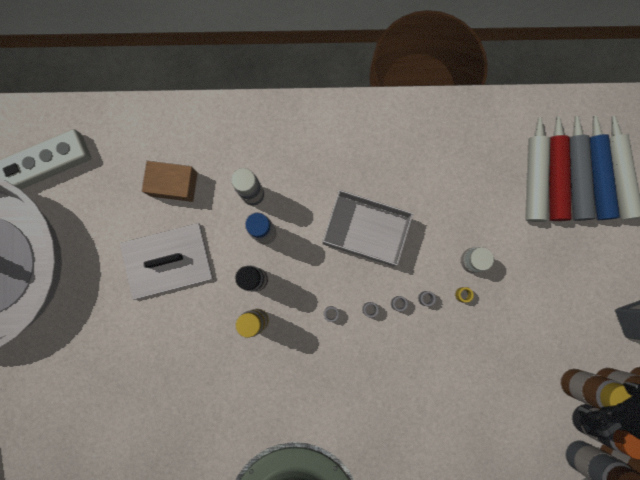

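View pics/scene0.png

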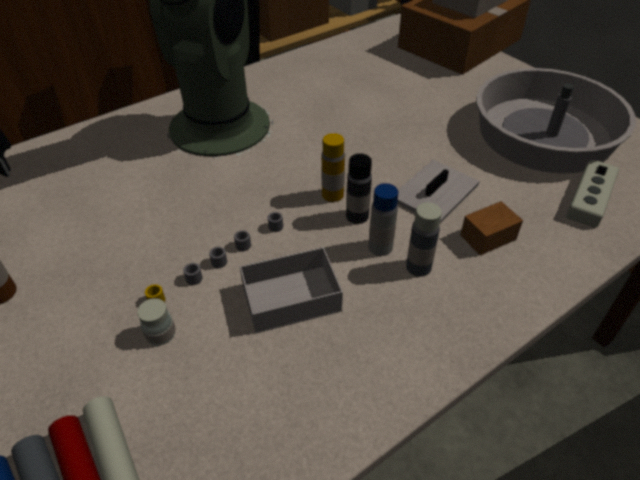

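The top view shows the tin at about (368,228) and the couplings at (332,314), (371,310), (400,304) and (428,299), with the yellow look-alike at (465,295). The lid is at (167,261), and the cans run in a column at u≈250. Next I'll zoom in on both views.

```bash
cat > h.py <<'E'
import numpy as np, cv2
from workcell import robot
def ray(n,u,v,c=None):
    c=c or robot.get_calibration(n)
    x,y=(u-c['cx'])/c['fx'],(v-c['cy'])/c['fy']
    if n=='wrist':
        r=np.hypot(x,y); d=np.array([x/r*np.sin(r),y/r*np.sin(r),np.cos(r)]) if r>1e-9 else np.array([0,0,1.])
    else: d=np.array([x,y,1.])
    d=c['R'].T@d
    return -c['R'].T@c['t'], d/np.linalg.norm(d)
def onz(n,u,v,z,c=None):
    o,d=ray(n,u,v,c); return o+d*(z-o[2])/d[2]
def tri(*rays):
    A=np.zeros((3,3));b=np.zeros(3)
    for o,d in rays:
        P=np.eye(3)-np.outer(d,d);A+=P;b+=P@o
    x=np.linalg.solve(A,b); return x,max(np.linalg.norm((np.eye(3)-np.outer(d,d))@(x-o)) for o,d in rays)
def proj(c,X):
    p=c['R']@X+c['t']; return c['fx']*p[0]/p[2]+c['cx'],c['fy']*p[1]/p[2]+c['cy']
E
python3 - <<'E'
import cv2
t=cv2.imread('pics/top0.png');s=cv2.imread('pics/scene0.png')
a=cv2.convertScaleAbs(cv2.resize(t[165:345,225:490],None,fx=3,fy=3,interpolation=cv2.INTER_CUBIC),alpha=1.5)
b=cv2.convertScaleAbs(cv2.resize(s[125:345,170:490],None,fx=2.5,fy=2.5,interpolation=cv2.INTER_CUBIC),alpha=1.7)
cv2.imwrite('pics/tc.png',a);cv2.imwrite('pics/sc.png',b)
E
```

```text
(no output)
```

View pics/tc.png

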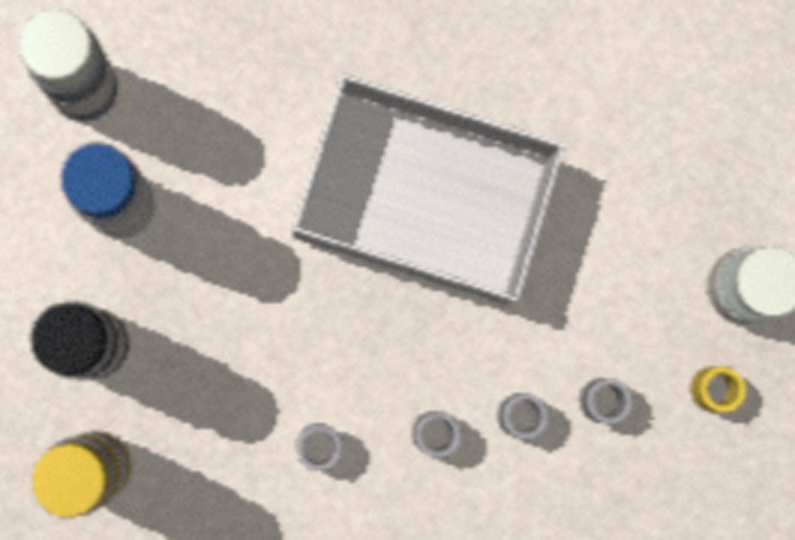

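View pics/sc.png

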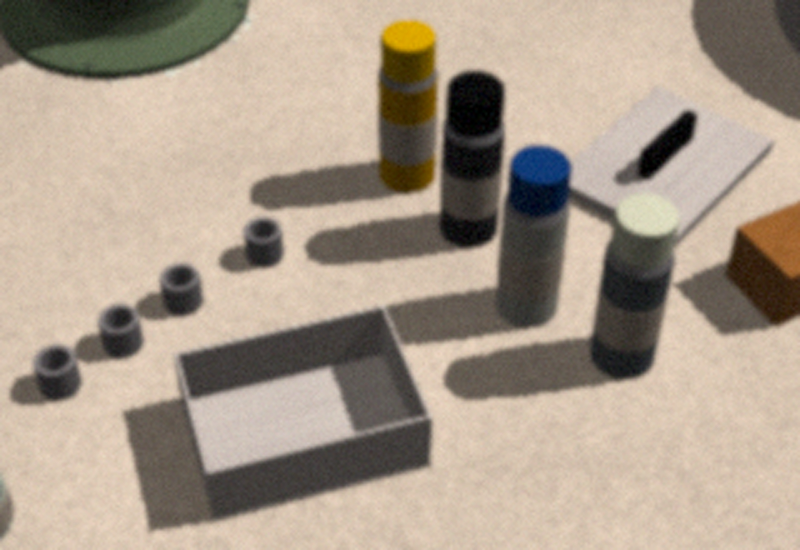

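The enlarged views show the tin's rim corners at (345,79), (560,149), (515,299) and (296,234) in the top crop, with the couplings' top rings at (320,446), (438,434), (524,415) and (607,400). I'll triangulate these against the matching points in the scene crop.

Run:
```python
from h import *
np.set_printoptions(precision=4,suppress=True)
T=lambda a,b:((a+.5)/3-.5+225,(b+.5)/3-.5+165)
S=lambda a,b:((a+.5)/2.5-.5+170,(b+.5)/2.5-.5+125)
P=[('tinA',(345,79),(429,417)),('tinB',(560,149),(208,468)),('tinC',(515,299),(180,355)),('tinD',(296,234),(386,311)),
('c1',(320,446),(264,228)),('c2',(438,434),(182,275)),('c3',(524,415),(120,317)),('c4',(607,400),(56,356)),
('canY',(69,480),(410,38)),('canK',(72,339),(476,90)),('canB',(99,180),(541,167)),('canW',(57,44),(647,213))]
r={}
for n,a,b in P:
    x,e=tri(ray('top',*T(*a)),ray('scene',*S(*b))); z=.06 if 'tin' in n else .032 if n[1].isdigit() else .16
    r[n]=onz('top',*T(*a),z); print(n,x,'res %.4f'%e,'topz',r[n],'scz',onz('scene',*S(*b),z))
t=np.array([r['tin'+k] for k in 'ABCD']); print('tin c',t.mean(0)); d=(t[0]+t[3]-t[1]-t[2]);print('y-axis ang',np.degrees(np.arctan2(d[1],d[0])),[np.linalg.norm(t[i]-t[(i+1)%4]) for i in range(4)])
# grip + lid
for n,z in(('top',.046),):
    im=cv2.imread('pics/top0.png')[220:305,110:220]; m=(im.max(2)<45).astype('uint8')
    k,l,st,ce=cv2.connectedComponentsWithStats(m); i=1+st[1:,4].argmax(); pts=np.argwhere(l==i)[:,::-1].astype('float32')
    (cx,cy),wh,an=cv2.minAreaRect(pts); bx=cv2.boxPoints(((cx,cy),wh,an)); print('grip px',cx+110,cy+220,wh)
    q=np.array([onz('top',u+110,v+220,.04) for u,v in bx]); print(q,q.mean(0))
    g=cv2.cvtColor(im,cv2.COLOR_BGR2GRAY); print(im[10,10],im[30,50])
im=cv2.imread('pics/scene0.png')[165:205,415:455]; m=(im.max(2)<30).astype('uint8');k,l,st,ce=cv2.connectedComponentsWithStats(m);i=1+st[1:,4].argmax();print('scene grip',ce[i]+[415,165],st[i])
print(tri(ray('top',cx+110,cy+220),ray('scene',*(ce[i]+[415,165]))))
a=cv2.convertScaleAbs(cv2.resize(cv2.imread('pics/top0.png')[150:310,110:270],None,fx=3.7,fy=3.7,interpolation=cv2.INTER_CUBIC),alpha=1.4)
cv2.imwrite('pics/lid.png',a)
```

```text
tinA [ 0.691  -0.1149  0.0575] res 0.0012 topz [ 0.6898 -0.1158  0.06  ] scz [ 0.6931 -0.1152  0.06  ]
tinB [ 0.6351 -0.2701  0.059 ] res 0.0006 topz [ 0.6347 -0.2704  0.06  ] scz [ 0.6362 -0.2698  0.06  ]
tinC [ 0.5278 -0.2321  0.057 ] res 0.0019 topz [ 0.5267 -0.2333  0.06  ] scz [ 0.5315 -0.2316  0.06  ]
tinD [ 0.58   -0.0748  0.0512] res 0.0030 topz [ 0.5776 -0.0771  0.06  ] scz [ 0.5883 -0.0772  0.06  ]
c1 [ 0.4253 -0.0901  0.034 ] res 0.0010 topz [ 0.4247 -0.091   0.032 ] scz [ 0.424  -0.0882  0.032 ]
c2 [ 0.4316 -0.1762  0.0329] res 0.0012 topz [ 0.4309 -0.1774  0.032 ] scz [ 0.4315 -0.1748  0.032 ]
c3 [ 0.4432 -0.2405  0.0323] res 0.0004 topz [ 0.443  -0.2409  0.032 ] scz [ 0.4432 -0.24    0.032 ]
c4 [ 0.4522 -0.3019  0.0341] res 0.0000 topz [ 0.4522 -0.3024  0.032 ] scz [ 0.4504 -0.3013  0.032 ]
canY [0.4139 0.076  0.1562] res 0.0011 topz [0.4135 0.0745 0.16  ] scz [0.4187 0.0737 0.16  ]
canK [0.5051 0.0735 0.1575] res 0.0021 topz [0.5038 0.0715 0.16  ] scz [0.5085 0.0733 0.16  ]
canB [0.6088 0.0544 0.156 ] res 0.0017 topz [0.6073 0.0526 0.16  ] scz [0.613  0.0527 0.16  ]
canW [0.699  0.0798 0.1606] res 0.0011 topz [0.6984 0.0789 0.16  ] scz [0.6991 0.0814 0.16  ]
tin c [ 0.6072 -0.1742  0.06  ]
y-axis ang 71.17144487074259 [np.float64(0.16418882708086593), np.float64(0.11419160403903302), np.float64(0.16421129305892845), np.float64(0.11868751279769625)]
grip px 163.4117660522461 260.6470642089844 (6.305926322937012, 38.32062911987305)
[[0.5465 0.3132 0.04  ]
 [0.5647 0.2329 0.04  ]
 [0.5513 0.2296 0.04  ]
 [0.5331 0.3098 0.04  ]] [0.5489 0.2714 0.04  ]
[141 150 156] [145 148 152]
scene grip [435.8793 182.9655] [ 10   5  23  26 232]
(array([0.5495, 0.2746, 0.0284]), np.float64(0.00024375188177712823))
```

View pics/lid.png

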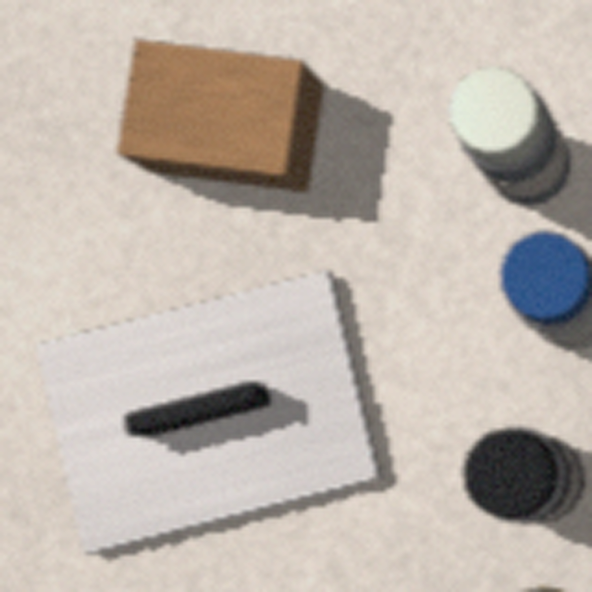

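The lid's corners in the crop are (42,342), (332,272), (380,480) and (92,553), with the black grip bar at (198,408). That fits a centred grip once parallax is allowed for. The estimates are good enough, so I'll move above coupling 4 with the jaws turned to the tin's short axis.

Units first: shifts go in shares of 100 cm and turns go in shares of 90 degrees. So 26.2 cm is 0.262, 22 cm is 0.22, 45.6 degrees is 0.5067.

Request:
{"op": "servo_tool", "data": {"targets": [{"rotation":[0,0,0.0889],"slide":[0.03,0.044,-0.005],"jaw":5.5},{"rotation":[0,0,0.1778],"slide":[0.06,0.087,-0.01],"jaw":5.5},{"rotation":[0,0,0.2667],"slide":[0.09,0.13,-0.02],"jaw":5.5},{"rotation":[0,0,0.3556],"slide":[0.12,0.175,-0.03],"jaw":5.5},{"rotation":[0,0,0.4444],"slide":[0.15,0.22,-0.045],"jaw":5.5},{"rotation":[0,0,0.5067],"slide":[0.182,0.262,-0.056],"jaw":5.5},{"rotation":[0,0,0.5067],"slide":[0.182,0.262,-0.056],"jaw":5.5},{"rotation":[0,0,0.5067],"slide":[0.182,0.262,-0.056],"jaw":5.5},{"rotation":[0,0,0.5067],"slide":[0.182,0.262,-0.056],"jaw":5.5}]}}

```text
clock: 1.23
tcp_pos: [0.4513, -0.3028, 0.2004]
eef_rot: [[0.324, 0.946, -0.0], [0.946, -0.324, -0.0], [-0.0, -0.0, -1.0]]
ft_force: [0.3, -0.3, 0.1]
gripper_width: 0.645
gripper_force: 0.0
```

Run:
```python
from h import *
np.set_printoptions(precision=4,suppress=True)
s=robot.state(); c=robot.get_calibration('wrist'); im=robot.snapshot('wrist'); cv2.imwrite('pics/w1.png',im)
import json; json.dump({k:np.array(v).tolist() for k,v in c.items()},open('pics/w1.json','w'))
print(s['clock'],s['tcp_pos'],s['eef_rot'],s['gripper_width'],robot.finger_overhang,s['q'],s['ft_force'])
print('cam',-c['R'].T@c['t'])
```

```text
1.225 [ 0.4513 -0.3028  0.2004] [[ 0.3245  0.9459 -0.0002]
 [ 0.9459 -0.3245 -0.0004]
 [-0.0005 -0.     -1.    ]] 0.6447783263947834 0.025 [ 0.6927  0.4738 -0.2842  1.8608  0.1747  0.8311 -0.0104] [ 0.3051 -0.3005  0.1178]
cam [ 0.4784 -0.2247  0.3175]
```

View pics/w1.png

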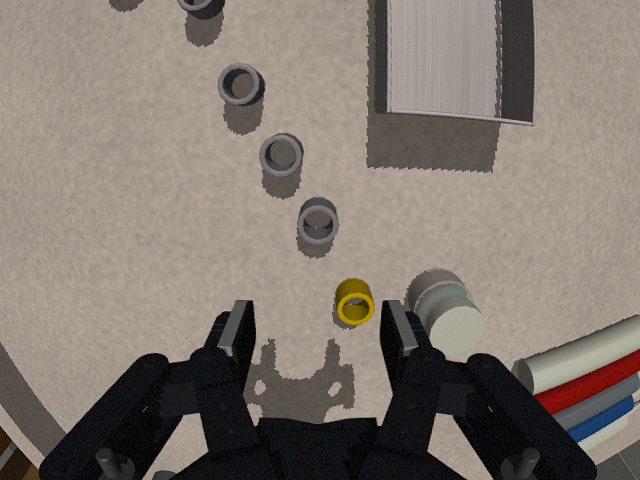

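The wrist view shows the rings of coupling 4 at (318,225), coupling 3 at (281,155) and coupling 2 at (241,85). The near tin-rim corners are at about (388,111) and (533,124). I'll check these against the earlier estimates.

Run:
```python
from h import *
import json
np.set_printoptions(precision=4,suppress=True)
c={k:np.array(v) for k,v in json.load(open('pics/w1.json')).items()}
T=lambda a,b:((a+.5)/3-.5+225,(b+.5)/3-.5+165)
for n,p,q,z in (('c4',(318,225),(607,400),.032),('c3',(281,155),(524,415),.032),('c2',(241,85),(438,434),.032),('tinB',(533,124.5),(560,149),.06),('tinC',(388,111),(515,299),.06)):
    print(n,onz('wrist',*p,z,c),tri(ray('wrist',*p,c),ray('top',*T(*q))))
```

```text
c4 [ 0.4513 -0.3061  0.032 ] (array([ 0.4536, -0.2965,  0.0631]), np.float64(0.0010307312244634786))
c3 [ 0.4426 -0.2436  0.032 ] (array([ 0.4418, -0.2436,  0.0198]), np.float64(0.0010807610860570102))
c2 [ 0.432  -0.1815  0.032 ] (array([ 0.43  , -0.1791,  0.0172]), np.float64(0.00039208046615684034))
tinB [ 0.6361 -0.2737  0.06  ] (array([ 0.6344, -0.2715,  0.0626]), np.float64(0.0015873658064744628))
tinC [ 0.526  -0.2358  0.06  ] (array([ 0.5277, -0.2357,  0.0484]), np.float64(0.0007331380425433525))
```

Converted, -17.1 cm is -0.171, -14 cm is -0.14.

Request:
{"op": "servo_tool", "data": {"targets": [{"rotation":[0,0,0],"slide":[0.0005,-0.001,-0.05],"jaw":5.5},{"rotation":[0,0,0],"slide":[0.0005,-0.001,-0.1],"jaw":5.5},{"rotation":[0,0,0],"slide":[0.0005,-0.001,-0.14],"jaw":5.5},{"rotation":[0,0,0],"slide":[0.0005,-0.001,-0.171],"jaw":5.5},{"rotation":[0,0,0],"slide":[0.0005,-0.001,-0.171],"jaw":5.5},{"rotation":[0,0,0],"slide":[0.0005,-0.001,-0.171],"jaw":2.8},{"rotation":[0,0,0],"slide":[0.0005,-0.001,-0.171],"jaw":2.8},{"rotation":[0,0,0],"slide":[0.0005,-0.001,-0.171],"jaw":2.8},{"rotation":[0,0,0],"slide":[0.0005,-0.001,-0.171],"jaw":2.8},{"rotation":[0,0,0],"slide":[0.0005,-0.001,-0.171],"jaw":2.8}], "grip_force": 40}}

```text
clock: 2.52
tcp_pos: [0.4531, -0.3033, 0.0308]
eef_rot: [[0.323, 0.946, 0.002], [0.946, -0.323, -0.001], [-0.001, 0.002, -1.0]]
ft_force: [-1.8, 0.2, 10.1]
gripper_width: 0.374
gripper_force: 40.7
```

Converted, 14 cm is 0.14, 11.5 cm is 0.115.

Request:
{"op": "servo_tool", "data": {"targets": [{"rotation":[0,0,0],"slide":[0,0,0.04],"jaw":2.8},{"rotation":[0,0,0],"slide":[0,0,0.08],"jaw":2.8},{"rotation":[0,0,0],"slide":[0,0,0.115],"jaw":2.8},{"rotation":[0,0,0],"slide":[0.035,0.02,0.115],"jaw":2.8},{"rotation":[0,0,0],"slide":[0.07,0.04,0.115],"jaw":2.8},{"rotation":[0,0,0],"slide":[0.105,0.06,0.115],"jaw":2.8},{"rotation":[0,0,0],"slide":[0.14,0.08,0.115],"jaw":2.8},{"rotation":[0,0,0],"slide":[0.14,0.08,0.115],"jaw":2.8},{"rotation":[0,0,0],"slide":[0.14,0.08,0.115],"jaw":2.8}]}}

```text
clock: 3.65
tcp_pos: [0.5921, -0.2231, 0.1448]
eef_rot: [[0.323, 0.947, 0.0], [0.947, -0.323, -0.001], [-0.0, 0.0, -1.0]]
ft_force: [0.1, -0.8, -1.0]
gripper_width: 0.38
gripper_force: 40.2
```

Run:
```python
from h import *
import json
c=robot.get_calibration('wrist'); im=robot.snapshot('wrist'); cv2.imwrite('pics/w2.png',im)
json.dump({k:np.array(v).tolist() for k,v in c.items()},open('pics/w2.json','w'))
```

```text
(no output)
```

View pics/w2.png

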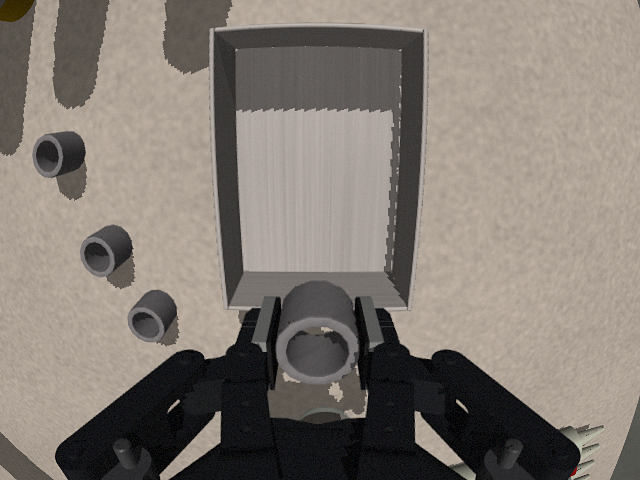

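The wrist view shows coupling 4 gripped upright. The outer corners of the tin's rim are at about (210,29), (427,29), (410,310) and (229,309).

Run:
```python
from h import *
import json
np.set_printoptions(precision=4,suppress=True)
c={k:np.array(v) for k,v in json.load(open('pics/w2.json')).items()}
t=np.array([onz('wrist',*p,.06,c) for p in ((210,29),(427,29),(410.5,310),(228.5,309))])
print(t,t.mean(0),[np.linalg.norm(t[i]-t[(i+1)%4]) for i in range(4)])
d=t[0]+t[1]-t[2]-t[3];e=t[1]+t[2]-t[0]-t[3];print(np.degrees(np.arctan2(d[1],d[0])),np.degrees(np.arctan2(e[1],e[0])))
for p in ((48,155),(98,250),(146,323)): print(onz('wrist',*p,.032,c))
```

```text
[[ 0.5804 -0.0773  0.06  ]
 [ 0.6923 -0.115   0.06  ]
 [ 0.6379 -0.2748  0.06  ]
 [ 0.5285 -0.2368  0.06  ]] [ 0.6098 -0.176   0.06  ] [np.float64(0.11813338377446712), np.float64(0.1687625370814787), np.float64(0.11576099819292478), np.float64(0.1677146232419575)]
71.56640358189398 -18.8846764067291
[ 0.4252 -0.0924  0.032 ]
[ 0.4352 -0.1749  0.032 ]
[ 0.4443 -0.2423  0.032 ]
```

Converted, -14.8 cm is -0.148, -1.8 cm is -0.018.

Request:
{"op": "servo_tool", "data": {"targets": [{"rotation":[0,0,0],"slide":[0,0,-0.04],"jaw":2.8},{"rotation":[0,0,0],"slide":[0,0,-0.08],"jaw":2.8},{"rotation":[0,0,0],"slide":[0,0,-0.105],"jaw":2.8},{"rotation":[0,0,0],"slide":[0,0,-0.105],"jaw":2.8},{"rotation":[0,0,0],"slide":[0,0,-0.105],"jaw":5},{"rotation":[0,0,0],"slide":[0,0,-0.105],"jaw":5},{"rotation":[0,0,0],"slide":[0,0,-0.105],"jaw":5},{"rotation":[0,0,0],"slide":[0,0,-0.06],"jaw":5},{"rotation":[0,0,0],"slide":[0,0,-0.01],"jaw":5.2},{"rotation":[0,0,0],"slide":[-0.05,-0.006,0],"jaw":5.5},{"rotation":[0,0,0],"slide":[-0.1,-0.012,0],"jaw":5.5},{"rotation":[0,0,0],"slide":[-0.148,-0.018,0],"jaw":5.5},{"rotation":[0,0,0],"slide":[-0.148,-0.018,-0.01],"jaw":5.5},{"rotation":[0,0,0],"slide":[-0.148,-0.018,-0.05],"jaw":5.5},{"rotation":[0,0,0],"slide":[-0.148,-0.018,-0.09],"jaw":5.5},{"rotation":[0,0,0],"slide":[-0.148,-0.018,-0.11],"jaw":5.5},{"rotation":[0,0,0],"slide":[-0.148,-0.018,-0.11],"jaw":5.5}]}}

```text
clock: 5.82
tcp_pos: [0.4446, -0.24, 0.0333]
eef_rot: [[0.322, 0.947, -0.002], [0.947, -0.322, 0.001], [0.0, -0.002, -1.0]]
ft_force: [-0.5, -0.2, 0.0]
gripper_width: 0.646
gripper_force: 0.0
```

Converted, 16.5 cm is 0.165, 6.5 cm is 0.065.

Request:
{"op": "servo_tool", "data": {"targets": [{"rotation":[0,0,0],"slide":[0,0,0],"jaw":2.8},{"rotation":[0,0,0],"slide":[0,0,0],"jaw":2.8},{"rotation":[0,0,0],"slide":[0,0,0],"jaw":2.8},{"rotation":[0,0,0],"slide":[0,0,0],"jaw":2.8},{"rotation":[0,0,0],"slide":[0,0,0],"jaw":2.8},{"rotation":[0,0,0],"slide":[0,0,0.04],"jaw":2.8},{"rotation":[0,0,0],"slide":[0,0,0.08],"jaw":2.8},{"rotation":[0,0,0],"slide":[0,0,0.11],"jaw":2.8},{"rotation":[0,0,0],"slide":[0.04,0.016,0.11],"jaw":2.8},{"rotation":[0,0,0],"slide":[0.08,0.032,0.11],"jaw":2.8},{"rotation":[0,0,0],"slide":[0.12,0.048,0.11],"jaw":2.8},{"rotation":[0,0,0],"slide":[0.165,0.065,0.11],"jaw":2.8},{"rotation":[0,0,0],"slide":[0.165,0.065,0.11],"jaw":2.8},{"rotation":[0,0,0],"slide":[0.165,0.065,0.11],"jaw":2.8}]}}

```text
clock: 7.58
tcp_pos: [0.6091, -0.1759, 0.1445]
eef_rot: [[0.322, 0.947, -0.0], [0.947, -0.322, -0.0], [-0.0, -0.0, -1.0]]
ft_force: [-0.2, -0.2, -1.6]
gripper_width: 0.378
gripper_force: 40.3
```

Converted, -17.6 cm is -0.176, -10.5 cm is -0.105.

Request:
{"op": "servo_tool", "data": {"targets": [{"rotation":[0,0,0],"slide":[0,0,-0.04],"jaw":2.8},{"rotation":[0,0,0],"slide":[0,0,-0.08],"jaw":2.8},{"rotation":[0,0,0],"slide":[0,0,-0.105],"jaw":2.8},{"rotation":[0,0,0],"slide":[0,0,-0.105],"jaw":2.8},{"rotation":[0,0,0],"slide":[0,0,-0.105],"jaw":5},{"rotation":[0,0,0],"slide":[0,0,-0.105],"jaw":5},{"rotation":[0,0,0],"slide":[0,0,-0.105],"jaw":5},{"rotation":[0,0,0],"slide":[0,0,-0.06],"jaw":5},{"rotation":[0,0,0],"slide":[0,0,-0.01],"jaw":5.2},{"rotation":[0,0,0],"slide":[-0.05,0,0],"jaw":5.5},{"rotation":[0,0,0],"slide":[-0.1,0,0],"jaw":5.5},{"rotation":[0,0,0],"slide":[-0.145,-0.001,0],"jaw":5.5},{"rotation":[0,0,0],"slide":[-0.176,-0.001,0],"jaw":5.5},{"rotation":[0,0,0],"slide":[-0.176,-0.001,-0.01],"jaw":5.5},{"rotation":[0,0,0],"slide":[-0.176,-0.001,-0.05],"jaw":5.5},{"rotation":[0,0,0],"slide":[-0.176,-0.001,-0.09],"jaw":5.5},{"rotation":[0,0,0],"slide":[-0.176,-0.001,-0.11],"jaw":5.5},{"rotation":[0,0,0],"slide":[-0.176,-0.001,-0.11],"jaw":5.5}]}}

```text
clock: 9.82
tcp_pos: [0.4335, -0.1761, 0.0331]
eef_rot: [[0.322, 0.947, -0.002], [0.947, -0.322, 0.001], [0.0, -0.002, -1.0]]
ft_force: [-1.0, 1.3, 0.6]
gripper_width: 0.643
gripper_force: 0.0
```

Converted, 19.2 cm is 0.192, 14.4 cm is 0.144.

Request:
{"op": "servo_tool", "data": {"targets": [{"rotation":[0,0,0],"slide":[0,0,0],"jaw":2.8},{"rotation":[0,0,0],"slide":[0,0,0],"jaw":2.8},{"rotation":[0,0,0],"slide":[0,0,0],"jaw":2.8},{"rotation":[0,0,0],"slide":[0,0,0],"jaw":2.8},{"rotation":[0,0,0],"slide":[0,0,0],"jaw":2.8},{"rotation":[0,0,0],"slide":[0,0,0.04],"jaw":2.8},{"rotation":[0,0,0],"slide":[0,0,0.08],"jaw":2.8},{"rotation":[0,0,0],"slide":[0,0,0.11],"jaw":2.8},{"rotation":[0,0,0],"slide":[0.048,0.012,0.11],"jaw":2.8},{"rotation":[0,0,0],"slide":[0.096,0.024,0.11],"jaw":2.8},{"rotation":[0,0,0],"slide":[0.144,0.036,0.11],"jaw":2.8},{"rotation":[0,0,0],"slide":[0.192,0.048,0.11],"jaw":2.8},{"rotation":[0,0,0],"slide":[0.192,0.048,0.11],"jaw":2.8},{"rotation":[0,0,0],"slide":[0.192,0.048,0.11],"jaw":2.8}]}}

```text
clock: 11.58
tcp_pos: [0.6249, -0.1289, 0.1444]
eef_rot: [[0.323, 0.947, -0.001], [0.947, -0.323, -0.0], [-0.0, -0.0, -1.0]]
ft_force: [-0.1, -0.1, -1.9]
gripper_width: 0.371
gripper_force: 40.3
```

Converted, 32 cm is 0.32, -10.5 cm is -0.105, 30 degrees is 0.3333.

Request:
{"op": "servo_tool", "data": {"targets": [{"rotation":[0,0,0],"slide":[0,0,-0.04],"jaw":2.8},{"rotation":[0,0,0],"slide":[0,0,-0.08],"jaw":2.8},{"rotation":[0,0,0],"slide":[0,0,-0.105],"jaw":2.8},{"rotation":[0,0,0],"slide":[0,0,-0.105],"jaw":2.8},{"rotation":[0,0,0],"slide":[0,0,-0.105],"jaw":5},{"rotation":[0,0,0],"slide":[0,0,-0.105],"jaw":5},{"rotation":[0,0,0],"slide":[0,0,-0.105],"jaw":5},{"rotation":[0,0,0],"slide":[0,0,-0.06],"jaw":5},{"rotation":[0,0,0],"slide":[0,0,-0.01],"jaw":5},{"rotation":[0,0,0],"slide":[0,0,0.04],"jaw":5},{"rotation":[0,0,0],"slide":[0,0,0.09],"jaw":5},{"rotation":[0,0,0.0556],"slide":[-0.01,0.05,0.105],"jaw":4},{"rotation":[0,0,0.1111],"slide":[-0.02,0.1,0.105],"jaw":4},{"rotation":[0,0,0.1667],"slide":[-0.03,0.16,0.105],"jaw":4},{"rotation":[0,0,0.2222],"slide":[-0.04,0.22,0.105],"jaw":4},{"rotation":[0,0,0.2889],"slide":[-0.05,0.28,0.105],"jaw":4},{"rotation":[0,0,0.3333],"slide":[-0.06,0.32,0.105],"jaw":4},{"rotation":[0,0,0.3333],"slide":[-0.06,0.32,0.105],"jaw":4},{"rotation":[0,0,0.3333],"slide":[-0.06,0.32,0.105],"jaw":4},{"rotation":[0,0,0.3333],"slide":[-0.06,0.32,0.105],"jaw":4}]}}

```text
clock: 14.08
tcp_pos: [0.5659, 0.19, 0.2493]
eef_rot: [[-0.192, 0.981, 0.0], [0.981, 0.192, -0.001], [-0.001, 0.0, -1.0]]
ft_force: [0.4, -0.2, -0.1]
gripper_width: 0.471
gripper_force: 0.0
```

Run:
```python
from h import *
import json
c=robot.get_calibration('wrist'); im=robot.snapshot('wrist'); cv2.imwrite('pics/w3.png',im)
json.dump({k:np.array(v).tolist() for k,v in c.items()},open('pics/w3.json','w'))
```

```text
(no output)
```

View pics/w3.png

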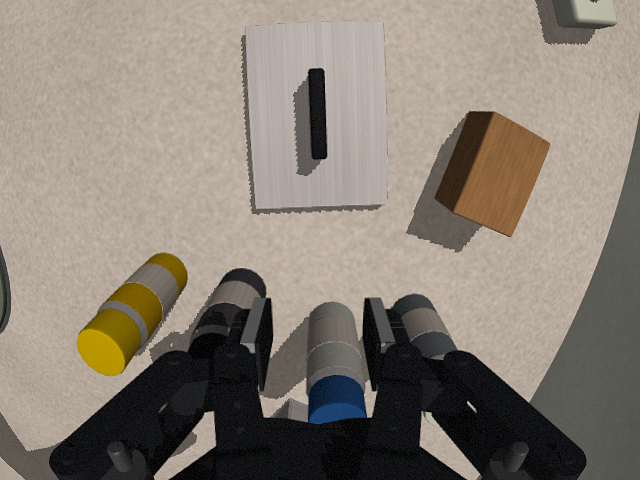

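The wrist view shows the lid's corners at (247,27), (383,22), (387,205) and (255,209). The grip's top runs from (317,69) to (319,159).

Run:
```python
from h import *
import json
np.set_printoptions(precision=4,suppress=True)
c={k:np.array(v) for k,v in json.load(open('pics/w3.json')).items()}
im=cv2.imread('pics/w3.png'); g=cv2.cvtColor(im,cv2.COLOR_BGR2GRAY)
sub=(g[50:180,290:345]<45).astype('uint8'); k,l,st,ce=cv2.connectedComponentsWithStats(sub); i=1+st[1:,4].argmax(); print(st[i]+[290,50,0,0,0])
ys,xs=np.nonzero(l==i)
f=np.polyfit(ys+50,xs+290,1); print('line',f)
T=lambda a,b:((a+.5)/3.7-.5+110,(b+.5)/3.7-.5+150)
L=np.array([onz('wrist',*p,.014,c) for p in ((247,27),(383,22),(387,205),(255,209))])
print('lid',L,L.mean(0),[np.linalg.norm(L[i]-L[(i+1)%4]) for i in range(4)])
d=L[0]+L[1]-L[2]-L[3];e=L[1]+L[2]-L[0]-L[3];print(np.degrees(np.arctan2(d[1],d[0])),np.degrees(np.arctan2(e[1],e[0])))
G=np.array([onz('wrist',*p,.046,c) for p in ((309.5,69),(325,69),(327,158.5),(312,159))]);print('grip',G,G.mean(0))
d=G[0]+G[1]-G[2]-G[3];print(np.degrees(np.arctan2(d[1],d[0])))
for n,w,t in (('far',(317,69),(131,422)),('near',(319.5,159),(266,394)),('L0',(247,27),(42,342)),('L1',(383,22),(133,0)),('L1',(383,22),(332,272)),):
    pass
# lid corners in top: left edge = +y far; (332,272)=+x,-y ; wrist right = +x, up=+y
for n,w,t in (('gfar',(317,69),(131,422)),('gnear',(319.5,159),(266,394)),('L+x+y',(383,22),(42,342)),('L+x-y',(387,205),(332,272)),('L-x-y',(255,209),(380,480)),('L-x+y',(247,27),(92,553))):
    print(n,tri(ray('wrist',*w,c),ray('top',*T(*t))))
```

```text
[ 308   69   19   91 1389]
line [  0.0354 313.301 ]
lid [[0.4682 0.3456 0.014 ]
 [0.5919 0.3749 0.014 ]
 [0.6338 0.2008 0.014 ]
 [0.5069 0.1715 0.014 ]] [0.5502 0.2732 0.014 ] [np.float64(0.12719052673249204), np.float64(0.17907354789972293), np.float64(0.1302276069391192), np.float64(0.17829224909159577)]
103.04141949669106 13.171525605932638
grip [[0.5354 0.3102 0.046 ]
 [0.5482 0.3127 0.046 ]
 [0.5651 0.237  0.046 ]
 [0.5525 0.234  0.046 ]] [0.5503 0.2735 0.046 ]
102.60777137873086
gfar (array([0.5424, 0.3119, 0.0388]), np.float64(0.001038600005960622))
gnear (array([0.5587, 0.2339, 0.0333]), np.float64(0.0005057274697906093))
L+x+y (array([ 0.5964,  0.3838, -0.015 ]), np.float64(0.0010263679000557043))
L+x-y (array([0.6338, 0.2001, 0.0109]), np.float64(0.0006991186496246915))
L-x-y (array([0.5064, 0.1711, 0.0124]), np.float64(0.00031061807964867))
L-x+y (array([0.4665, 0.3466, 0.0042]), np.float64(0.0011404629514719243))
```

Converted, -20 cm is -0.2, 8.3 cm is 0.083, 1.9 degrees is 0.0211.

Request:
{"op": "servo_tool", "data": {"targets": [{"rotation":[0,0,0.0111],"slide":[-0.008,0.04,-0.01],"jaw":4},{"rotation":[0,0,0.0211],"slide":[-0.016,0.083,-0.04],"jaw":4},{"rotation":[0,0,0.0211],"slide":[-0.016,0.083,-0.09],"jaw":4},{"rotation":[0,0,0.0211],"slide":[-0.016,0.083,-0.14],"jaw":4},{"rotation":[0,0,0.0211],"slide":[-0.016,0.083,-0.175],"jaw":4},{"rotation":[0,0,0.0211],"slide":[-0.016,0.083,-0.2],"jaw":4},{"rotation":[0,0,0.0211],"slide":[-0.016,0.083,-0.2],"jaw":4},{"rotation":[0,0,0.0211],"slide":[-0.016,0.083,-0.2],"jaw":4}]}}

```text
clock: 15.12
tcp_pos: [0.5501, 0.2743, 0.0503]
eef_rot: [[-0.226, 0.974, 0.001], [0.974, 0.226, 0.0], [0.0, 0.001, -1.0]]
ft_force: [-0.4, 0.4, 0.2]
gripper_width: 0.467
gripper_force: 0.0
```

Request:
{"op": "servo_tool", "data": {"targets": [{"rotation":[0,0,0],"slide":[0,0,0],"jaw":0.6},{"rotation":[0,0,0],"slide":[0,0,0],"jaw":0.6},{"rotation":[0,0,0],"slide":[0,0,0],"jaw":0.6},{"rotation":[0,0,0],"slide":[0,0,0],"jaw":0.6},{"rotation":[0,0,0],"slide":[0,0,0],"jaw":0.6},{"rotation":[0,0,0],"slide":[0,0,0],"jaw":0.6}], "grip_force": 70}}

```text
clock: 15.88
tcp_pos: [0.5501, 0.2745, 0.0506]
eef_rot: [[-0.226, 0.974, 0.002], [0.974, 0.226, 0.0], [0.0, 0.002, -1.0]]
ft_force: [-1.2, -1.1, 10.4]
gripper_width: 0.146
gripper_force: 69.4
```

Converted, 22.5 cm is 0.225, 21 cm is 0.21.

Request:
{"op": "servo_tool", "data": {"targets": [{"rotation":[0,0,0],"slide":[0,0,0.01],"jaw":0.6},{"rotation":[0,0,0],"slide":[0,0,0.03],"jaw":0.6},{"rotation":[0,0,0],"slide":[0,0,0.06],"jaw":0.6},{"rotation":[0,0,0],"slide":[0,0,0.1],"jaw":0.6},{"rotation":[0,0,0],"slide":[0,0,0.14],"jaw":0.6},{"rotation":[0,0,0],"slide":[0,0,0.18],"jaw":0.6},{"rotation":[0,0,0],"slide":[0,0,0.21],"jaw":0.6},{"rotation":[0,0,0],"slide":[0,0,0.225],"jaw":0.6},{"rotation":[0,0,0],"slide":[0,0,0.225],"jaw":0.6},{"rotation":[0,0,0],"slide":[0,0,0.225],"jaw":0.6},{"rotation":[0,0,0],"slide":[0,0,0.225],"jaw":0.6}]}}

```text
clock: 17.25
tcp_pos: [0.5492, 0.2741, 0.2732]
eef_rot: [[-0.227, 0.974, -0.002], [0.974, 0.227, -0.001], [-0.0, -0.002, -1.0]]
ft_force: [-0.7, -0.3, -2.3]
gripper_width: 0.146
gripper_force: 68.6
```

Run:
```python
from h import *
import json
np.set_printoptions(precision=4,suppress=True)
s=robot.state();c=robot.get_calibration('wrist'); im=robot.snapshot('wrist'); cv2.imwrite('pics/w4.png',im)
json.dump({k:np.array(v).tolist() for k,v in c.items()},open('pics/w4.json','w'))
json.dump([s['tcp_pos'].tolist(),s['eef_rot'].tolist()],open('pics/w4s.json','w'))
im2=robot.snapshot('scene');cv2.imwrite('pics/s4.png',im2); print(s['q'],s['wrist_torque'])
a=im.copy()
cv2.imwrite('pics/w4s.png',np.hstack([cv2.resize(im,(400,300)),cv2.resize(im2,(400,300))]))
```

```text
[-0.2065  0.5301 -0.5226  1.5915  0.2867  1.0991 -0.5726] [0.0291 0.0009 0.014 ]
```

View pics/w4.png

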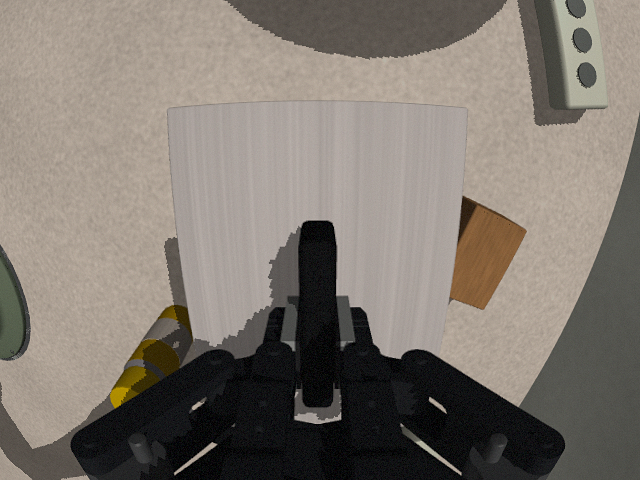

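The lid is held squarely, with its far corners at (168,108) and (467,108) in the wrist view. I'll work out its pose relative to the tool and the move to the tin.

Run:
```python
from h import *
import json
np.set_printoptions(precision=4,suppress=True)
c={k:np.array(v) for k,v in json.load(open('pics/w4.json')).items()}
p,R=map(np.array,json.load(open('pics/w4s.json')))
for zt in (.0346,.0366,.0386):
    q=np.array([R.T@(onz('wrist',*u,p[2]-zt,c)-p) for u in ((168,108),(467,108))]); print(zt,q,np.linalg.norm(q[0]-q[1]))
g=cv2.cvtColor(cv2.imread('pics/w4.png'),cv2.COLOR_BGR2GRAY)
# lid skirt/top side edges by row: strongest gradient near the expected columns
def edge(rows,lo,hi):
    gx=cv2.Sobel(cv2.GaussianBlur(g,(3,3),0),cv2.CV_32F,1,0); return [(lo+int(abs(gx[r,lo:hi]).argmax()),r) for r in rows]
for lo,hi in ((160,190),(450,475)):
    q=np.array([R.T@(onz('wrist',*u,p[2]-.0366,c)-p) for u in edge(range(115,230,8),lo,hi)]); f=np.polyfit(q[:,0],q[:,1],1); print('side',f, 'ang',np.degrees(np.arctan(f[0])),np.median(abs(np.polyval(f,q[:,0])-q[:,1])))
```

```text
0.0346 [[ 0.089  -0.0633  0.0347]
 [ 0.0893  0.0627  0.0345]] 0.1260236516235871
0.0366 [[ 0.0891 -0.0641  0.0367]
 [ 0.0894  0.0635  0.0365]] 0.12768510553423842
0.0386 [[ 0.0892 -0.065   0.0387]
 [ 0.0895  0.0644  0.0385]] 0.12934655944488976
side [-0.0029 -0.065 ] ang -0.16789866800931202 0.000101895210278799
side [-0.0086  0.0641] ang -0.48992951504110965 0.0003584876198928638
```

The lid sits on the tool axis within about 1 mm and 0.3°. I'll carry it over the cans at its current height, stop behind the tin with the whole tin in the wrist camera's view, and measure the tin a second time.

Converted, -63.9 cm is -0.639, -62.5 cm is -0.625, -31.8 degrees is -0.3533.

Request:
{"op": "servo_tool", "data": {"targets": [{"rotation":[0,0,-0.0056],"slide":[0,-0.015,0],"jaw":0.6},{"rotation":[0,0,-0.0222],"slide":[0,-0.04,0],"jaw":0.6},{"rotation":[0,0,-0.0444],"slide":[0,-0.08,0],"jaw":0.6},{"rotation":[0,0,-0.0667],"slide":[0,-0.12,0],"jaw":0.6},{"rotation":[0,0,-0.0889],"slide":[0,-0.16,0],"jaw":0.6},{"rotation":[0,0,-0.1111],"slide":[0,-0.2,0],"jaw":0.6},{"rotation":[0,0,-0.1333],"slide":[0,-0.24,0],"jaw":0.6},{"rotation":[0,0,-0.1556],"slide":[0,-0.28,0],"jaw":0.6},{"rotation":[0,0,-0.1778],"slide":[0,-0.32,0],"jaw":0.6},{"rotation":[0,0,-0.2],"slide":[0,-0.36,0],"jaw":0.6},{"rotation":[0,0,-0.2222],"slide":[0,-0.4,0],"jaw":0.6},{"rotation":[0,0,-0.2444],"slide":[0,-0.44,0],"jaw":0.6},{"rotation":[0,0,-0.2667],"slide":[0,-0.48,0],"jaw":0.6},{"rotation":[0,0,-0.2889],"slide":[0,-0.52,0],"jaw":0.6},{"rotation":[0,0,-0.3111],"slide":[0,-0.56,0],"jaw":0.6},{"rotation":[0,0,-0.3333],"slide":[0,-0.6,0],"jaw":0.6},{"rotation":[0,0,-0.3478],"slide":[-0.003,-0.625,0],"jaw":0.6},{"rotation":[0,0,-0.3533],"slide":[-0.005,-0.639,0],"jaw":0.6},{"rotation":[0,0,-0.3533],"slide":[-0.005,-0.639,0],"jaw":0.6},{"rotation":[0,0,-0.3533],"slide":[-0.005,-0.639,0],"jaw":0.6}]}}

```text
clock: 19.85
tcp_pos: [0.545, -0.3632, 0.2744]
eef_rot: [[0.319, 0.948, 0.0], [0.948, -0.319, 0.001], [0.001, 0.0, -1.0]]
ft_force: [-0.3, 0.5, -2.0]
gripper_width: 0.143
gripper_force: 68.6
```

Request:
{"op": "servo_tool", "data": {"targets": [{"rotation":[0,0,0],"slide":[0,0,0],"jaw":0.6},{"rotation":[0,0,0],"slide":[0,0,0],"jaw":0.6}]}}

```text
clock: 20.1
tcp_pos: [0.5448, -0.364, 0.2744]
eef_rot: [[0.32, 0.948, 0.0], [0.948, -0.32, 0.0], [0.0, 0.0, -1.0]]
ft_force: [-0.2, -0.5, -2.6]
gripper_width: 0.148
gripper_force: 68.6
```

Run:
```python
from h import *
import json
np.set_printoptions(precision=4,suppress=True)
s=robot.state();c=robot.get_calibration('wrist'); im=robot.snapshot('wrist'); cv2.imwrite('pics/w5.png',im)
json.dump({k:np.array(v).tolist() for k,v in c.items()},open('pics/w5.json','w'))
json.dump([s['tcp_pos'].tolist(),s['eef_rot'].tolist()],open('pics/w5s.json','w'))
cv2.imwrite('pics/t5.png',robot.snapshot('top'))
```

```text
(no output)
```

View pics/w5.png

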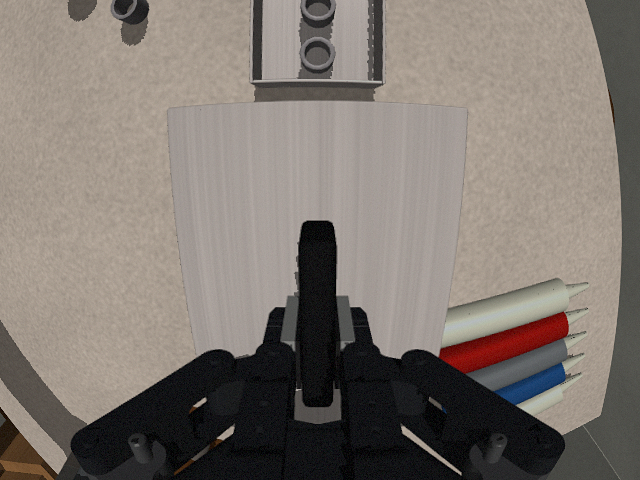

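This view shows the near rim corners of the tin at about (250,82) and (384,85), with two couplings standing inside. The lid's far edge is unchanged at (168,108) and (467,108). I'll compare it with the earlier view.

Run:
```python
from h import *
import json
np.set_printoptions(precision=4,suppress=True)
C=[{k:np.array(v) for k,v in json.load(open(f'pics/w{i}.json')).items()} for i in (2,5)]
g=cv2.cvtColor(cv2.imread('pics/w5.png'),cv2.COLOR_BGR2GRAY).astype(int)
print(g[40,242:262],g[40,372:392]); print(g[74:96,270],g[74:96,360])
B5,B2=(384,85.5),(410.5,310); C5,C2=(250,82),(228.5,309)
for a,b in ((B5,B2),(C5,C2)): print(onz('wrist',*a,.06,C[1]),onz('wrist',*b,.06,C[0]),tri(ray('wrist',*a,C[1]),ray('wrist',*b,C[0])))
m=(onz('wrist',*B5,.06,C[1])+onz('wrist',*C5,.06,C[1]))/2
L=[onz('wrist',u,v,.06,C[1]) for u,v in ((250.5,5),(250,75),(384.5,5),(384,75))]
for a,b in ((0,1),(2,3)): d=L[a]-L[b]; print('side ang',np.degrees(np.arctan2(d[1],d[0])))
d=onz('wrist',*B5,.06,C[1])-onz('wrist',*C5,.06,C[1]); print('near edge ang',np.degrees(np.arctan2(d[1],d[0])),np.linalg.norm(d))
th=np.radians(71.3); print('centre w5',m[:2]+.085*np.array([np.cos(th),np.sin(th)]))
# top-view tin by colour-independent edges: rim lines at t5
t=cv2.imread('pics/t5.png'); r=cv2.resize(t[165:345,225:490],None,fx=3,fy=3,interpolation=cv2.INTER_CUBIC); cv2.imwrite('pics/t5c.png',cv2.convertScaleAbs(r,alpha=1.5))
print('diff',[int(abs(t[180:272,315:420].astype(int)-cv2.imread('pics/top0.png')[180:272,315:420]).mean())])
```

```text
[159 154 154 154 154 158 160 152 159 169 122  57  54  52  50  52  49  50
  53  45] [ 82  69  54  57  58  54  53  57  53  56  83 155 163 136 162 160 155 154
 155 152]
[164 163 164 163 161 146 176 148  84  59  62  61  55  63  84  83  84  88
  84  84  81  83] [162 162 162 167 163 155 170 171 116  62  62  63  60  58  77  86  85  87
  85  87  81  80]
[ 0.6365 -0.2767  0.06  ] [ 0.6379 -0.2748  0.06  ] (array([ 0.6376, -0.2767,  0.0568]), np.float64(0.000529085260112159))
[ 0.5259 -0.2362  0.06  ] [ 0.5285 -0.2368  0.06  ] (array([ 0.5269, -0.2367,  0.0592]), np.float64(0.0012865744472700075))
side ang 71.35482105175257
side ang 70.78660193440739
near edge ang -20.099137443577785 0.1177948998340096
centre w5 [ 0.6084 -0.176 ]
diff [9]
```

Converted, 18.9 cm is 0.189, 6.4 cm is 0.064.

Request:
{"op": "servo_tool", "data": {"targets": [{"rotation":[0,0,0],"slide":[0.007,0.02,0],"jaw":0.6},{"rotation":[0,0,0],"slide":[0.017,0.05,0],"jaw":0.6},{"rotation":[0,0,0],"slide":[0.029,0.085,0],"jaw":0.6},{"rotation":[0,0,0],"slide":[0.041,0.12,0],"jaw":0.6},{"rotation":[0,0,0],"slide":[0.053,0.155,0],"jaw":0.6},{"rotation":[0,0,0],"slide":[0.061,0.18,0],"jaw":0.6},{"rotation":[0,0,0],"slide":[0.064,0.189,0],"jaw":0.6},{"rotation":[0,0,0],"slide":[0.064,0.189,-0.01],"jaw":0.6},{"rotation":[0,0,0],"slide":[0.064,0.189,-0.04],"jaw":0.6},{"rotation":[0,0,0],"slide":[0.064,0.189,-0.07],"jaw":0.6},{"rotation":[0,0,0],"slide":[0.064,0.189,-0.1],"jaw":0.6},{"rotation":[0,0,0],"slide":[0.064,0.189,-0.12],"jaw":0.6},{"rotation":[0,0,0],"slide":[0.064,0.189,-0.13],"jaw":0.6},{"rotation":[0,0,0],"slide":[0.064,0.189,-0.13],"jaw":0.6},{"rotation":[0,0,0],"slide":[0.064,0.189,-0.13],"jaw":0.6},{"rotation":[0,0,0],"slide":[0.064,0.189,-0.13],"jaw":0.6}]}}

```text
clock: 22.2
tcp_pos: [0.6089, -0.1757, 0.1451]
eef_rot: [[0.321, 0.947, 0.001], [0.947, -0.321, -0.0], [0.0, 0.001, -1.0]]
ft_force: [-0.5, -0.1, -2.0]
gripper_width: 0.144
gripper_force: 68.6
```

Converted, -1.9 cm is -0.019, -1.4 cm is -0.014.

Request:
{"op": "servo_tool", "data": {"targets": [{"rotation":[0,0,0],"slide":[0,0.001,-0.007],"jaw":0.6},{"rotation":[0,0,0],"slide":[0,0.001,-0.014],"jaw":0.6},{"rotation":[0,0,0],"slide":[0,0.001,-0.019],"jaw":0.6},{"rotation":[0,0,0],"slide":[0,0.001,-0.019],"jaw":0.6},{"rotation":[0,0,0],"slide":[0,0.001,-0.019],"jaw":0.6},{"rotation":[0,0,0],"slide":[0,0.001,-0.019],"jaw":0.6}]}}

```text
clock: 22.95
tcp_pos: [0.6086, -0.1747, 0.1255]
eef_rot: [[0.321, 0.947, 0.0], [0.947, -0.321, -0.0], [0.0, 0.0, -1.0]]
ft_force: [-0.0, 0.9, -2.1]
gripper_width: 0.147
gripper_force: 68.6
```

Run:
```python
from h import *
s=robot.snapshot('scene'); t=robot.snapshot('top'); cv2.imwrite('pics/s6.png',s); cv2.imwrite('pics/t6.png',t)
a=cv2.resize(s[215:345,215:365],(500,433),interpolation=cv2.INTER_CUBIC); b=cv2.resize(t[170:345,310:430],(297,433),interpolation=cv2.INTER_CUBIC)
cv2.imwrite('pics/f6.png',cv2.convertScaleAbs(np.hstack([a,b]),alpha=1.5))
print(robot.state()['tcp_pos'],robot.state()['ft_force'])
```

```text
[ 0.60860969 -0.17471288  0.12548193] [ 0.86420486 -0.345241   -2.52086586]
```

View pics/f6.png

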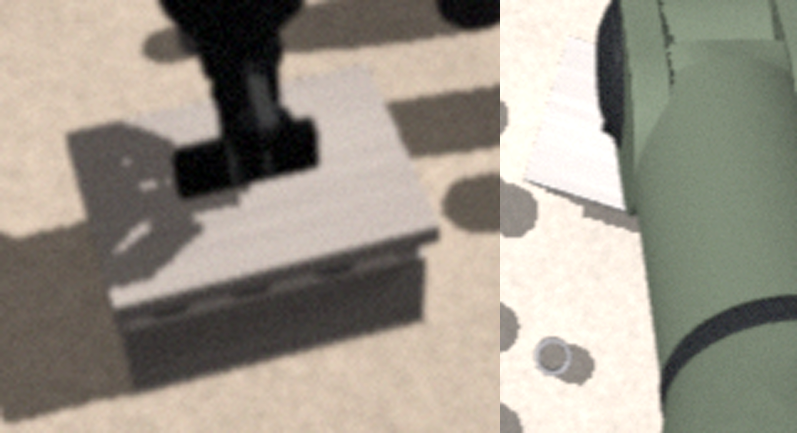

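The close-up shows the lid level over the tin with a visible gap, and one coupling left on the table. The lid's corners in the crop are (438,232), (112,303), (68,132) and (372,68). I'll do a last check with the same camera used for both lid and tin.

Run:
```python
from h import *
np.set_printoptions(precision=4,suppress=True)
k=10/3
F=lambda a,b:((a+.5)/k-.5+215,(b+.5)/k-.5+215)
S=lambda a,b:((a+.5)/2.5-.5+170,(b+.5)/2.5-.5+125)
def rep(n,q):
    d=q[0]+q[3]-q[1]-q[2]; print(n,q.mean(0),np.degrees(np.arctan2(d[1],d[0])),[round(float(np.linalg.norm(q[i]-q[(i+1)%4])),4) for i in range(4)])
rep('lid',np.array([onz('scene',*F(*p),.0895) for p in ((438,232),(112,303),(68,132),(372,68))]))
rep('tin',np.array([onz('scene',*S(*p),.06) for p in ((429,417),(208,468),(180,355),(386,311))]))
# tin rear-bottom unchanged? lower corners of front wall, seen before and now
for p in ((131,388),(423,320)): print('now',F(*p))
for p in ((212,512),(428,463)): print('before',S(*p))
```

```text
lid [ 0.612  -0.1739  0.0895] 69.50337053045781 [0.1768, 0.1261, 0.1793, 0.1288]
tin [ 0.6123 -0.1735  0.06  ] 69.78773153933842 [0.1648, 0.1115, 0.1645, 0.1115]
now (253.95, 331.05)
now (341.55, 310.65)
before (254.5, 329.5)
before (340.9, 309.9)
```

```bash
python3 -c "
from workcell import robot
print(robot.hand_in())"
```

```text
the job is handed in; nothing more can be done
None
```

I put three couplings in the tin, left the fourth on the table, and handed the job in with the lid held level about 15 mm above the rim; one camera view puts it within about 0.5 mm and 0.3° of the tin.

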